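# Put the ribbon winder in gear and index its reel

### The arm

A 6-joint arm with a two-finger parallel gripper is mounted at the origin on a cart in front of the work surface, level with it; the furniture and walls round the work are solid. World frame = base frame: x ahead of the robot, y to its left, z up, the work surface at z = 0. Lengths are in m, angles in degrees, forces in N, time in s.
With the tool pointing down it reaches from about 0.375 to 0.9 m from the base axis. Payload 3.1 kg.
Tool frame: the origin (TCP) lies midway between the tips of the shut fingers; the grasp point (between the pads) lies 19 mm behind it; z points along the fingers, y is the line along which they close (so a half turn about z gives the same grasp; the last joint's range is limited). The gripper opens to 87 mm and grips with 3 to 60 N. Pads are 19 mm wide; open, the fingers measure 117 mm over their backs; the gripper's body (75 mm by 190 mm) begins 51 mm behind the grasp point.
Start: joints at [-76.175, 30.224, 82.088, -0, 67.689, -10.227], TCP at [0.255, -0.571, 0.203] pointing down, gripper open.
Joint ranges: [-176.69, 176.69], [-43.24, 126.21], [12.49, 139.97], [-82, 262], [0, 151.66], [-163.58, 163.58]. Speed limits (degrees/s): [159.86, 159.86, 180, 180, 180, 180].

### API

Orientations are given as a 3x3 rotation matrix whose columns are the frame's x, y, z axes.
In Python, from rig import read_state, capture, camera_info, hand_in gives the robot as it stands.
- The arm moves only by the tool drive_tool, never from a script. Its argument "motion" is a list of rows, each a list of 2 entries, a list of its own where there are three numbers: the shift along the tool's x, y, z in mm, then the turn, a rotation vector about the tool's x, y, z in rad. A call has 1 to 5 rows; each row shifts and turns the commanded pose from where the row before left it, along the tool's axes as they then stand; what a row does not reach is not made up. A row lasts 1/10 s, in which the tool goes at most 50 mm and 8.59 degrees, less where a joint would pass 70% of its speed; a pose out of reach is approached as far as the arm can. A call is refused whole if a number of a shift passes 50 or a number of a turn 0.15, either way. A call with a gripper value outside its range is refused whole. "gripper" is the opening, from 0 (shut) to 1 (fully open), set as the call begins (left out, the last holds). The fingers move at their own pace and stop on an object; the grip force is fixed at half the most. Time passes only in rows, so rows that do not move let the fingers close. It gives the time, the measured TCP pose, the force, the opening and the grip force at its end, in the units of the state.
- read_state(): the state, without advancing time (a new reading comes with each control period).
- capture(name): name is "scene" or "top"; returns the picture (480x640x3 uint8, red, green, blue); there is no depth.
- camera_info(name): a dict with "fovy" (degrees; the focal length in pixels is half the picture's height over the tangent of half this angle, whatever the lens; pixels are square), "cx", "cy" (the principal point, pixels), "k1" (the pictures are not rectified: a ray, as slopes to the right and down, at radius r is drawn at 1 + k1 r^2 times it, then the intrinsics apply), "xyz" and "orientation" of the camera in the world. Camera axes: x right, y down, z forward; pixel columns grow to the right and rows downward; lengths in m; the calibration is good to about 2 mm. A picture is of the moment at which its call begins. camera_info takes no time and is no camera call.
- hand_in(): hands the job in; it is judged then, once.
The state is a dict: "time_s": time; "joint_positions": joint angles; "qvel": joint speeds; "tau": joint torques, N m; "position": TCP position; "tcp_rot": TCP orientation; "force": force on the tool from outside, world axes, zero at the start; "moment": the same for the moment, N m; "opening": opening from 0.0 (shut) to 1.0 (fully open); "grasp_force": force on a finger pad.
Only numpy, scipy, OpenCV 4.12 (cv2) and the standard library are available. Lean on these libraries where they do the work, as an engineer would, in place of code of your own. Each camera call takes 0.05 s, during which the arm holds its last target. There are 200 camera calls.

### The job

Put the ribbon winder in gear: ease the knob on its top down while rocking it gently to and fro until the hidden teeth catch; feel for it and never force the teeth, and once they catch push the knob fully home before turning any further. Then turn the knob to bring the upright lug on the turntable in line with the pointer on the base rim, and let go, leaving the knob fully down. Handle the winder only by its knob and leave the other things on the worktop where they are.

Things in the scene. Friction and masses are not known exactly. Their poses are not given: they have to be found in the camera images.
- winder: ribbon winder's fixed round grey base, 150 mm diameter, 12 mm high. Origin on the winder's vertical axis at the worktop, z up. Turntable, reel, clutch cup and knob stand coaxially on it; the clutch cup (66 mm diameter, above the reel) has its rim 121 mm above the worktop
- knob: gear knob on top: 56 mm steel disc that sinks into the clutch cup, neck of 18 mm diameter, black bar grip 46 mm long (its x), 14 thick (its y), 30 tall. Slides down and turns on the winder's axis. Three teeth under the disc must drop between six hidden teeth in the cup 60 degrees apart (within 4 degrees); their angle cannot be seen. Origin on the axis, under the disc; z up
- knob_grip (a point): centre of the knob's bar grip, on the winder's axis, 42 mm above the knob's origin; 164 mm above the worktop with the knob fully up, 146 mm fully down; axes as the knob's. The knob turns freely either way by over half a turn, so at most 60 degrees of turning one way reaches a mesh
- knob_depth (a joint): how far the knob is pushed down, m: 0 up, 0.018 fully home. Slides with about 2.5 N of friction, stays where left. Out of mesh the teeth meet tip to tip somewhere between 0.0025 and 0.0125, and a spring of 12 N per mm behind the cup's teeth resists further pressing; over 16 N damages the teeth, as does turning the lug by over 12 mm in half mesh (before the knob is home)
- turntable: aluminium turntable, 100 mm diameter, carrying the wound reel (63 mm diameter), the clutch cup and, 45 mm from the axis on its -x side, an upright steel lug (9 mm diameter, 15 tall). Turns about the vertical with 0.12 N m of friction, stays where left; in mesh it follows the knob with about 4 degrees of play either way. Origin on the axis, 14 mm above the worktop
- lug_tip (a point): centre of the top of the turntable's upright lug, 45 mm from the axis, 34 mm above the worktop
- pointer: pointer clamped to the base rim: 16 mm dark steel block with a flat pointed steel finger aimed at the axis. Origin on the winder's axis at the worktop, finger on its -x side: the lug is in line when the x axes of turntable and pointer agree. Starts 0.5 to 1.3 rad anticlockwise (from above) of the lug
- pointer_tip (a point): inner tip of the pointer's finger, 52 mm from the axis, 20 mm above the worktop
- stapler: red and black stapler, 34x135x46 mm, bystander; origin at the centre of its underside
- spare_reel: loose blue-green ribbon reel lying on its flanges, 63x66x63 mm, bystander; origin at the centre of its underside
- weight: gold balloon weight, 45x45x46 mm, bystander; origin at the centre of its underside
- sticker_roll: white sticker roll lying flat, 66x66x30 mm, bystander; origin at the centre of its underside

How it is judged:
By the outcome, as a careful person would: the job done as asked, in the order asked, and still so for the second after the job is handed in, with the robot touching nothing.
It also fails if it takes over 61 s, if anything falls off the work surface, if the arm or the gripper's body presses on something with over 40 N, if the wrist force passes 120 N, or if a joint passes its speed limit or range.

## Working session

There is one attempt and no reset: what is moved stays moved. The work goes in short steps, Python scripts to look and compute and a tool call to move; the robot and the scene stay as the last step left them, time stands still between calls to the robot, and variables do not carry over. Pictures are saved under pics/ and viewed, at most 10 in all, crops included, and the job is handed in when it is done.

Besides the shell and the picture viewer there is one more tool, called after "Call:" as name(argument=value, ...), one argument or row to a line, values as JSON. drive_tool: Moves the arm, as the interface text tells. Its arguments: {"type":"object","properties":{"motion":{"type":"array","items":{"type":"array"}},"gripper":{"type":"number"}},"required":["motion"]}

```bash
mkdir -p pics
python3 - <<'E'
from rig import *
import cv2,numpy as np
s=read_state();print({k:np.round(v,3).tolist() for k,v in s.items()})
for n in("scene","top"):
    i=camera_info(n);print(n,i);cv2.imwrite(f"pics/{n}0.png",capture(n)[:,:,::-1])
E
```

```text
{'time_s': 0.0, 'joint_positions': [-76.174, 30.278, 82.156, -0.001, 67.688, -10.229], 'qvel': [0.012, -0.062, -0.031, -0.068, -0.023, 0.05], 'tau': [0.001, -44.004, -17.659, 0.064, 0.058, -0.0], 'position': [0.255, -0.57, 0.202], 'tcp_rot': [[0.913, 0.408, -0.001], [0.408, -0.913, 0.002], [0.0, -0.002, -1.0]], 'force': [-0.1, -0.07, -0.488], 'moment': [-0.076, -0.02, -0.032], 'grasp_force': 0.0, 'opening': 1.0}
scene {'fovy': 51.189949725815445, 'cx': 323.4019674425513, 'cy': 233.58019315006854, 'k1': 0.03008279063976657, 'xyz': array([0.12252144, 0.67558987, 0.63496263]), 'orientation': array([[-0.849371  , -0.27774606,  0.44880512],
       [-0.5273613 ,  0.48111802, -0.70029674],
       [-0.02142357, -0.83149419, -0.55512021]])}
top {'fovy': 55.729814768665534, 'cx': 323.5722902543477, 'cy': 239.71924809807285, 'k1': -0.11602497706092199, 'xyz': array([0.45873224, 0.02157504, 0.95521175]), 'orientation': array([[-0.00771989, -0.99252477,  0.12179896],
       [-0.99982349,  0.00557488, -0.017942  ],
       [ 0.01712887, -0.12191597, -0.99239261]])}
```

View pics/top0.png

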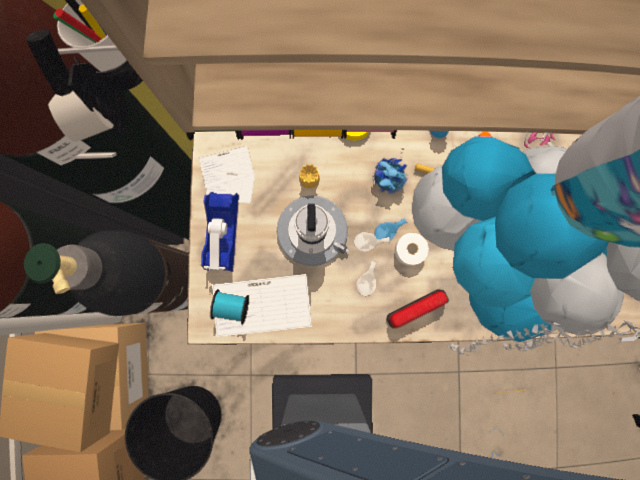

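View pics/scene0.png

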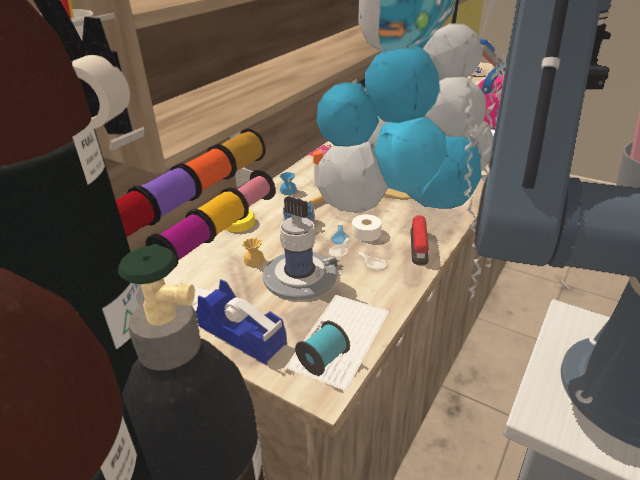

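The top view shows the winder at about (312,230), with the pointer at about (342,247). The weight (309,177), stapler, spare reel and sticker roll are all clear of it. The scene view shows the knob at about (297,210). I'll zoom in on both.

```bash
cat > h.py <<'E'
import numpy as np,cv2
from rig import *
def ray(n,p):
    i=camera_info(n);f=240/np.tan(np.radians(i["fovy"]/2))
    d=(np.array(p,float)-[i["cx"],i["cy"]])/f;u=d.copy()
    for _ in range(20):u=d/(1+i["k1"]*(u@u))
    return i["xyz"],i["orientation"]@[u[0],u[1],1]
def onz(n,p,z):
    o,r=ray(n,p);return o+r*(z-o[2])/r[2]
def proj(n,X):
    i=camera_info(n);f=240/np.tan(np.radians(i["fovy"]/2))
    c=i["orientation"].T@(np.array(X)-i["xyz"]);u=c[:2]/c[2]
    return u*(1+i["k1"]*(u@u))*f+[i["cx"],i["cy"]]
E
python3 - <<'E'
from h import *
a=cv2.imread("pics/top0.png")[180:280,262:362];b=cv2.imread("pics/scene0.png")[190:310,245:365]
a=cv2.resize(a,(400,400),interpolation=2);b=cv2.resize(b,(400,400),interpolation=2)
cv2.imwrite("pics/crop0.png",np.hstack([a,b]))
print(onz("top",(312,231),.006))
E
```

```text
[0.59391573 0.0287066  0.006     ]
```

View pics/crop0.png

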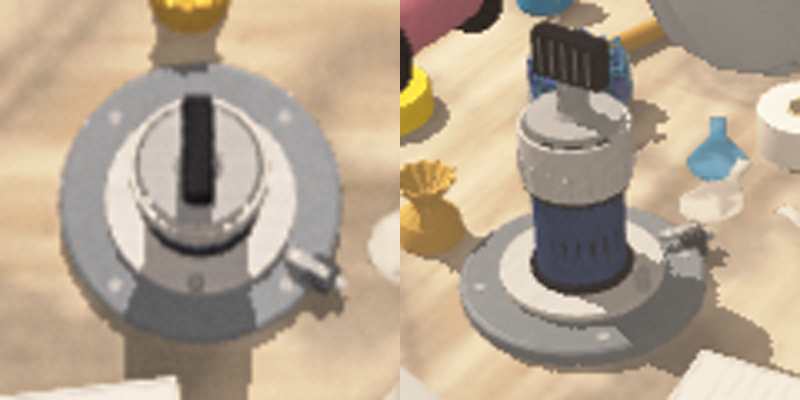

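The left crop shows the lug at top pixel (311,250), the finger tip at (334,244) and the block at (344,250). The bar grip lies nearly along world x. In the right crop the lug is at scene pixel (318,274).

Run:
```python
from h import *
c=lambda u,v:((u+.5)/4-.5+262,(v+.5)/4-.5+180)
t=cv2.imread("pics/top0.png")
# base ellipse: extreme points (crop) rays onto z=.012
P=np.array([onz("top",c(*p),.012)[:2] for p in[(60,203),(342,203),(201,65),(201,342)]]);print(P, P[:2].mean(0)[1],P[2:].mean(0)[0])
m=(t.max(2)<55).astype(np.uint8)*255; m[:203]=0;m[232:]=0;m[:,:300]=0;m[:,322:]=0
m=cv2.morphologyEx(m,cv2.MORPH_OPEN,np.ones((2,2)))
k=max(cv2.findContours(m,0,2)[0],key=cv2.contourArea);r=cv2.minAreaRect(k);print(r)
q=cv2.boxPoints(r);print([onz("top",p,.179)[:2].round(4).tolist() for p in q])
print("grip centre",onz("top",r[0],.179))
A=np.array([onz("top",c(196,285),.034)[:2],onz("top",c(290,257),.02)[:2],onz("top",c(322,272),.02)[:2]]);print("lug tip block",A)
o=np.array([P[2:].mean(0)[0],P[:2].mean(0)[1]])
for a in A:
  d=a-o;print(np.linalg.norm(d),np.degrees(np.arctan2(*d[::-1])))
s=cv2.imread("pics/scene0.png")
sx=lambda u,v:((u-400+.5)/3.3333-.5+245,(v+.5)/3.3333-.5+190)
for p,z in[((645,270),.034),((662,245),.02)]:
  d=onz("scene",sx(*p),z)[:2]-o;print("scene",d,np.linalg.norm(d),np.degrees(np.arctan2(*d[::-1])))
for z in(.164,.179):print(proj("scene",[*o,z]))
```

```text
[[ 0.59479919  0.10287703]
 [ 0.59400249 -0.04513689]
 [ 0.66829704  0.02860502]
 [ 0.52140756  0.02925969]] 0.028870073272405945 0.5948522982880257
((312.0, 218.5), (25.0, 6.0), 90.0)
[[0.6132, 0.0324], [0.6132, 0.022], [0.5692, 0.0222], [0.5693, 0.0326]]
grip centre [0.59115456 0.02731013 0.179     ]
lug tip block [[ 0.54903705  0.03148749]
 [ 0.56470421 -0.01716158]
 [ 0.55678227 -0.03367877]]
0.0458899521761589 176.73025797056815
0.05502562970571302 -123.22249473815145
0.07322353089612449 -121.32656639941659
scene [-0.04612458  0.00405611] 0.046302577103827236 174.97444629462234
scene [-0.03194047 -0.03701077] 0.04888753204214167 -130.79435146449757
[296.33166378 206.13420778]
[295.90918085 199.07483306]
```

Call:
drive_tool(
  motion=[
    [[0,0,0],[0,0,0.14]],
    [[0,0,0],[0,0,0.14]],
    [[0,0,-10],[0,0,0.14]],
    [[0,-45,0],[0,0,0]],
    [[0,-45,0],[0,0,0]],
  ],
)

```text
time_s: 0.6
position: [0.2545, -0.4804, 0.212]
tcp_rot: [[1.0, -0.002, 0.0], [-0.002, -1.0, 0.0], [0.0, -0.0, -1.0]]
force: [1.1, -0.5, -0.7]
opening: 1.001
grasp_force: 0.0
```

Call:
drive_tool(
  motion=[
    [[5,-45,0],[0,0,0]],
    [[10,-45,0],[0,0,0]],
    [[10,-45,0],[0,0,0]],
    [[15,-45,0],[0,0,0]],
    [[15,-45,0],[0,0,0]],
  ],
)

```text
time_s: 1.1
position: [0.3097, -0.2538, 0.2124]
tcp_rot: [[1.0, -0.001, -0.0], [-0.001, -1.0, 0.0], [-0.0, -0.0, -1.0]]
force: [0.9, -0.6, -0.4]
opening: 1.002
grasp_force: 0.0
```

Call:
drive_tool(
  motion=[
    [[20,-45,0],[0,0,0]],
    [[20,-45,0],[0,0,0]],
    [[20,-45,0],[0,0,0]],
    [[20,-45,0],[0,0,0]],
    [[20,-45,0],[0,0,0]],
  ],
)

```text
time_s: 1.6
position: [0.4102, -0.0287, 0.2126]
tcp_rot: [[1.0, -0.0, 0.0], [-0.0, -1.0, -0.0], [0.0, 0.0, -1.0]]
force: [1.0, -0.7, -0.6]
opening: 1.004
grasp_force: 0.0
```

Call:
drive_tool(
  motion=[
    [[40,-20,0],[0,0,0]],
    [[40,-20,0],[0,0,0]],
    [[40,-17,0],[0,0,0]],
    [[40,0,0],[0,0,0]],
    [[23.5,0,0],[0,0,0]],
  ],
)

```text
time_s: 2.1
position: [0.5963, 0.0271, 0.2121]
tcp_rot: [[1.0, 0.002, 0.002], [0.002, -1.0, -0.0], [0.002, 0.0, -1.0]]
force: [-0.5, 1.4, -1.1]
opening: 0.998
grasp_force: 0.0
```

Run:
```python
from h import *
t=capture("top");s=capture("scene")
print(read_state()["position"],read_state()["joint_positions"])
b=s[120:290,215:385][:,:,::-1];a=t[150:300,240:390][:,:,::-1]
cv2.imwrite("pics/c1.png",np.hstack([cv2.resize(x,(400,400),interpolation=2) for x in(a,b)]))
```

```text
[0.59656648 0.02622631 0.21189412] [-8.19590176e+00  2.74038341e+01  8.57383119e+01  7.37413864e-04
  6.67233317e+01  8.17760080e+01]
```

View pics/c1.png

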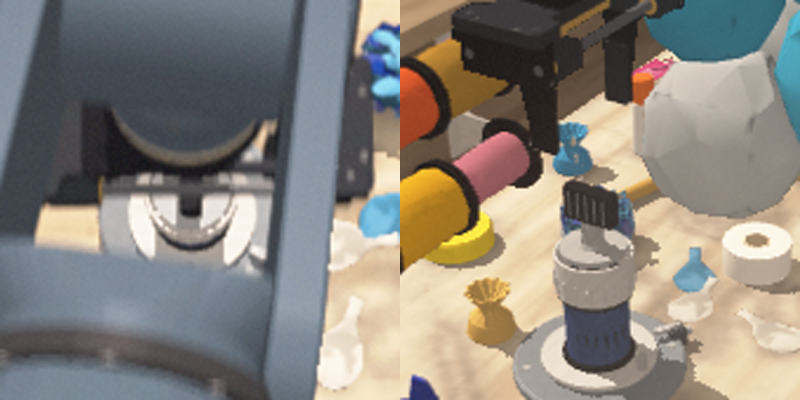

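The picture shows the fingers straddling the bar along y, above the knob, with nothing in the way.

Call:
drive_tool(
  motion=[
    [[-2.3,-2,10],[0,0,0]],
    [[0,0,25],[0,0,0]],
    [[0,0,20],[0,0,0]],
    [[0,0,8],[0,0,0]],
    [[0,0,0],[0,0,0]],
  ],
)

```text
time_s: 2.7
position: [0.5884, 0.0284, 0.148]
tcp_rot: [[1.0, -0.001, -0.005], [-0.001, -1.0, 0.001], [-0.005, -0.001, -1.0]]
force: [-0.0, -0.0, 0.6]
opening: 0.998
grasp_force: 0.0
```

Call:
drive_tool(
  motion=[
    [[0,0,0],[0,0,0]],
    [[0,0,0],[0,0,0]],
  ],
)

```text
time_s: 2.9
position: [0.5916, 0.0281, 0.1507]
tcp_rot: [[1.0, -0.0, 0.002], [-0.0, -1.0, -0.0], [0.002, 0.0, -1.0]]
force: [-0.5, -0.7, 0.5]
opening: 1.002
grasp_force: 0.0
```

Call:
drive_tool(
  motion=[
    [[1.5,0,0],[0,0,0]],
    [[0,0,0],[0,0,0]],
  ],
)

```text
time_s: 3.1
position: [0.5933, 0.0281, 0.1504]
tcp_rot: [[1.0, -0.0, 0.002], [-0.0, -1.0, -0.0], [0.002, 0.0, -1.0]]
force: [-0.4, -0.3, -0.2]
opening: 0.998
grasp_force: 0.0
```

Call:
drive_tool(
  motion=[
    [[0,0,0],[0,0,0]],
    [[0,0,0],[0,0,0]],
    [[0,0,0],[0,0,0]],
    [[0,0,0],[0,0,0]],
    [[0,0,0],[0,0,0]],
  ],
  gripper=0,
)

```text
time_s: 3.6
position: [0.5926, 0.0283, 0.1495]
tcp_rot: [[1.0, -0.0, -0.0], [-0.0, -1.0, 0.0], [-0.0, -0.0, -1.0]]
force: [-1.0, 0.1, 0.1]
opening: 0.63
grasp_force: 0.0
```

Call:
drive_tool(
  motion=[
    [[0,0,0],[0,0,0]],
    [[0,0,0],[0,0,0]],
    [[0,0,0],[0,0,0]],
  ],
)

```text
time_s: 3.9
position: [0.5926, 0.0282, 0.1496]
tcp_rot: [[1.0, -0.0, 0.0], [-0.0, -1.0, 0.0], [0.0, -0.0, -1.0]]
force: [0.1, -0.2, 0.4]
opening: 0.354
grasp_force: 0.0
```

Call:
drive_tool(
  motion=[
    [[0,0,0],[0,0,0]],
    [[0,0,0],[0,0,0]],
    [[0,0,0],[0,0,0]],
    [[0,0,0],[0,0,0]],
    [[0,0,0],[0,0,0]],
  ],
)

```text
time_s: 4.4
position: [0.5926, 0.0282, 0.1496]
tcp_rot: [[1.0, -0.0, -0.0], [-0.0, -1.0, 0.0], [-0.0, -0.0, -1.0]]
force: [-0.2, -0.3, -0.2]
opening: 0.153
grasp_force: 30.0
```

Call:
drive_tool(
  motion=[
    [[0,0,0.5],[0,0,0]],
    [[0,0,0.5],[0,0,0]],
    [[0,0,0],[0,0,0]],
    [[0,0,0],[0,0,0]],
  ],
)

```text
time_s: 4.8
position: [0.5926, 0.0282, 0.1485]
tcp_rot: [[1.0, -0.0, -0.0], [-0.0, -1.0, -0.0], [-0.0, 0.0, -1.0]]
force: [-0.3, 0.7, 1.0]
opening: 0.16
grasp_force: 30.0
```

Call:
drive_tool(
  motion=[
    [[0,0,0.5],[0,0,0]],
    [[0,0,0.5],[0,0,0]],
    [[0,0,0],[0,0,0]],
  ],
)

```text
time_s: 5.1
position: [0.5926, 0.0282, 0.1475]
tcp_rot: [[1.0, -0.0, -0.0], [-0.0, -1.0, 0.0], [-0.0, -0.0, -1.0]]
force: [0.9, -1.3, -0.7]
opening: 0.155
grasp_force: 30.0
```

Call:
drive_tool(
  motion=[
    [[0,0,0.4],[0,0,0]],
    [[0,0,0.4],[0,0,0]],
  ],
)

```text
time_s: 5.3
position: [0.5926, 0.0282, 0.1468]
tcp_rot: [[1.0, -0.0, 0.0], [-0.0, -1.0, -0.0], [0.0, 0.0, -1.0]]
force: [-1.0, -0.1, 0.9]
opening: 0.153
grasp_force: 30.0
```

Call:
drive_tool(
  motion=[
    [[0,0,0.4],[0,0,0]],
    [[0,0,0.4],[0,0,0]],
  ],
)

```text
time_s: 5.5
position: [0.5926, 0.0282, 0.1459]
tcp_rot: [[1.0, -0.0, 0.0], [-0.0, -1.0, 0.0], [0.0, -0.0, -1.0]]
force: [-0.5, -0.7, 0.2]
opening: 0.159
grasp_force: 30.0
```

Call:
drive_tool(
  motion=[
    [[0,0,0.4],[0,0,0]],
    [[0,0,0.4],[0,0,0]],
  ],
)

```text
time_s: 5.7
position: [0.5926, 0.0282, 0.1451]
tcp_rot: [[1.0, -0.0, 0.0], [-0.0, -1.0, 0.0], [0.0, -0.0, -1.0]]
force: [0.4, -0.0, 0.9]
opening: 0.155
grasp_force: 30.0
```

Run:
```python
from h import *
s=capture("scene");f=read_state();print(f["force"],f["moment"],f["position"])
o=cv2.imread("pics/scene0.png")[185:275,255:345];b=s[185:275,255:345][:,:,::-1]
cv2.imwrite("pics/c2.png",np.hstack([cv2.resize(x,(400,400),interpolation=2) for x in(o,b)]))
```

```text
[-0.68453743 -0.37526217  0.80960466] [0.00786901 0.049818   0.0352432 ] [0.59257914 0.02823272 0.14505403]
```

View pics/c2.png

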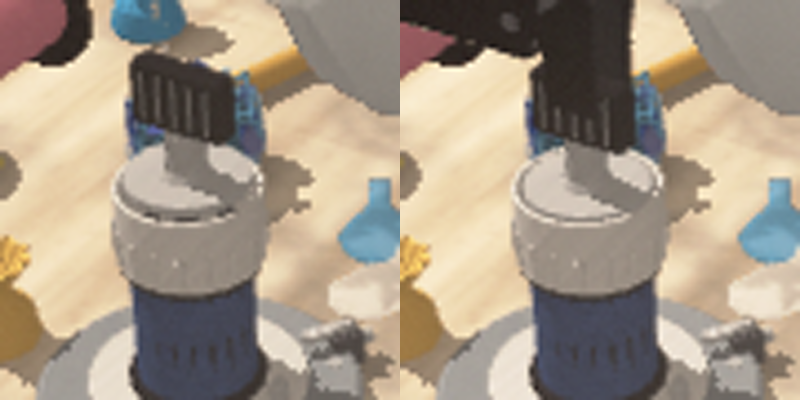

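The knob has gone down with the gripper by about 4.5 mm: the grip bottom moved from crop y≈140 to y≈150. I'll keep easing it down.

Call:
drive_tool(
  motion=[
    [[0,0,0.4],[0,0,0]],
    [[0,0,0.4],[0,0,0]],
  ],
)

```text
time_s: 5.95
position: [0.5926, 0.0282, 0.1443]
tcp_rot: [[1.0, -0.0, -0.0], [-0.0, -1.0, 0.0], [-0.0, -0.0, -1.0]]
force: [-0.4, -0.1, 0.6]
opening: 0.157
grasp_force: 30.0
```

Call:
drive_tool(
  motion=[
    [[0,0,0.4],[0,0,0]],
    [[0,0,0.4],[0,0,0]],
  ],
)

```text
time_s: 6.15
position: [0.5926, 0.0282, 0.1435]
tcp_rot: [[1.0, -0.0, 0.0], [-0.0, -1.0, 0.0], [0.0, -0.0, -1.0]]
force: [-0.6, 0.6, 0.3]
opening: 0.154
grasp_force: 30.0
```

Call:
drive_tool(
  motion=[
    [[0,0,0.4],[0,0,0]],
    [[0,0,0.4],[0,0,0]],
  ],
)

```text
time_s: 6.35
position: [0.5926, 0.0282, 0.1427]
tcp_rot: [[1.0, -0.0, 0.0], [-0.0, -1.0, -0.0], [0.0, 0.0, -1.0]]
force: [-0.8, -0.4, 0.7]
opening: 0.155
grasp_force: 30.0
```

Call:
drive_tool(
  motion=[
    [[0,0,0.4],[0,0,0]],
    [[0,0,0.4],[0,0,0]],
  ],
)

```text
time_s: 6.55
position: [0.5926, 0.0282, 0.1419]
tcp_rot: [[1.0, -0.0, 0.0], [-0.0, -1.0, 0.0], [0.0, -0.0, -1.0]]
force: [-0.1, -0.3, 1.3]
opening: 0.157
grasp_force: 30.0
```

Call:
drive_tool(
  motion=[
    [[0,0,0.4],[0,0,0]],
    [[0,0,0.4],[0,0,0]],
  ],
)

```text
time_s: 6.75
position: [0.5926, 0.0282, 0.1411]
tcp_rot: [[1.0, -0.0, 0.0], [-0.0, -1.0, -0.0], [0.0, 0.0, -1.0]]
force: [-0.2, 0.6, 1.6]
opening: 0.159
grasp_force: 30.0
```

Call:
drive_tool(
  motion=[
    [[0,0,0.4],[0,0,0]],
    [[0,0,0.4],[0,0,0]],
  ],
)

```text
time_s: 6.95
position: [0.5927, 0.0282, 0.1406]
tcp_rot: [[1.0, -0.0, 0.0], [-0.0, -1.0, -0.0], [0.0, 0.0, -1.0]]
force: [-0.9, 0.7, 3.2]
opening: 0.16
grasp_force: 30.0
```

Call:
drive_tool(
  motion=[
    [[0,0,0],[0,0,0]],
    [[0,0,0],[0,0,0]],
  ],
)

```text
time_s: 7.15
position: [0.5926, 0.0282, 0.1405]
tcp_rot: [[1.0, -0.0, 0.0], [-0.0, -1.0, -0.0], [0.0, 0.0, -1.0]]
force: [-0.2, -0.4, 2.1]
opening: 0.154
grasp_force: 30.0
```

Call:
drive_tool(
  motion=[
    [[0,0,0.4],[0,0,0]],
    [[0,0,0],[0,0,0]],
  ],
)

```text
time_s: 7.35
position: [0.5927, 0.0282, 0.1403]
tcp_rot: [[1.0, -0.0, 0.0], [-0.0, -1.0, -0.0], [0.0, 0.0, -1.0]]
force: [-0.6, -0.2, 5.2]
opening: 0.155
grasp_force: 30.0
```

Contact with the tooth tips at about 5 N. I'll rock anticlockwise first.

Call:
drive_tool(
  motion=[
    [[0,0,0],[0,0,-0.05]],
    [[0,0,0],[0,0,-0.05]],
    [[0,0,0],[0,0,0]],
  ],
)

```text
time_s: 7.65
position: [0.5927, 0.0279, 0.1403]
tcp_rot: [[0.995, 0.1, 0.0], [0.1, -0.995, -0.001], [0.0, 0.001, -1.0]]
force: [-0.1, -0.9, 4.5]
opening: 0.155
grasp_force: 30.0
```

Call:
drive_tool(
  motion=[
    [[0,0,0],[0,0,-0.05]],
    [[0,0,0],[0,0,-0.05]],
    [[0,0,0],[0,0,0]],
  ],
)

```text
time_s: 7.95
position: [0.5927, 0.0276, 0.1403]
tcp_rot: [[0.98, 0.198, 0.0], [0.198, -0.98, -0.001], [0.0, 0.001, -1.0]]
force: [-2.1, -2.0, 4.9]
opening: 0.157
grasp_force: 30.0
```

Call:
drive_tool(
  motion=[
    [[0,0.4,0],[0,0,-0.05]],
    [[0,0.4,0],[0,0,-0.05]],
    [[0,0,0],[0,0,0]],
  ],
)

```text
time_s: 8.25
position: [0.5929, 0.0272, 0.1403]
tcp_rot: [[0.956, 0.295, 0.0], [0.295, -0.956, -0.0], [0.0, 0.0, -1.0]]
force: [-1.4, -0.0, 5.0]
opening: 0.156
grasp_force: 30.0
```

Call:
drive_tool(
  motion=[
    [[0,0.13,0],[0,0,-0.05]],
    [[0,0.13,0],[0,0,-0.05]],
    [[0,0,0],[0,0,0]],
  ],
)

```text
time_s: 8.55
position: [0.593, 0.0269, 0.1403]
tcp_rot: [[0.921, 0.389, 0.0], [0.389, -0.921, -0.001], [0.0, 0.001, -1.0]]
force: [-0.5, -1.0, 5.4]
opening: 0.156
grasp_force: 30.0
```

Call:
drive_tool(
  motion=[
    [[0,0.13,0],[0,0,-0.05]],
    [[0,0.13,0],[0,0,-0.05]],
    [[0,0,0],[0,0,0]],
  ],
)

```text
time_s: 8.85
position: [0.5931, 0.0266, 0.1401]
tcp_rot: [[0.878, 0.479, 0.0], [0.479, -0.878, -0.001], [0.0, 0.001, -1.0]]
force: [-0.9, -1.4, 3.8]
opening: 0.157
grasp_force: 30.0
```

Force dropped and the knob sank slightly. I'll test by pressing.

Call:
drive_tool(
  motion=[
    [[0,0,0.4],[0,0,0]],
    [[0,0,0],[0,0,0]],
  ],
)

```text
time_s: 9.05
position: [0.5931, 0.0266, 0.1397]
tcp_rot: [[0.878, 0.478, 0.0], [0.478, -0.878, -0.001], [0.0, 0.001, -1.0]]
force: [-0.9, -1.3, 5.7]
opening: 0.154
grasp_force: 30.0
```

Call:
drive_tool(
  motion=[
    [[0,0,0.4],[0,0,0]],
    [[0,0,0],[0,0,0]],
  ],
)

```text
time_s: 9.25
position: [0.5931, 0.0266, 0.1395]
tcp_rot: [[0.878, 0.478, 0.0], [0.478, -0.878, -0.001], [0.0, 0.001, -1.0]]
force: [-1.2, -1.5, 5.4]
opening: 0.153
grasp_force: 30.0
```

Call:
drive_tool(
  motion=[
    [[0,0,0.4],[0,0,0]],
    [[0,0,0.4],[0,0,0]],
    [[0,0,0],[0,0,0]],
  ],
)

```text
time_s: 9.55
position: [0.5931, 0.0266, 0.1383]
tcp_rot: [[0.878, 0.479, 0.0], [0.479, -0.878, -0.001], [-0.0, 0.001, -1.0]]
force: [-1.2, -2.1, 2.5]
opening: 0.16
grasp_force: 30.0
```

The teeth have caught. I'll push the knob home.

Call:
drive_tool(
  motion=[
    [[0,0,0.8],[0,0,0]],
    [[0,0,0.8],[0,0,0]],
    [[0,0,0.8],[0,0,0]],
    [[0,0,0],[0,0,0]],
  ],
)

```text
time_s: 9.95
position: [0.5931, 0.0267, 0.1359]
tcp_rot: [[0.878, 0.479, 0.0], [0.479, -0.878, -0.0], [-0.0, 0.0, -1.0]]
force: [-0.8, -3.4, 3.7]
opening: 0.155
grasp_force: 30.0
```

Call:
drive_tool(
  motion=[
    [[0,0,0.8],[0,0,0]],
    [[0,0,0.8],[0,0,0]],
    [[0,0,0.8],[0,0,0]],
    [[0,0,0.8],[0,0,0]],
    [[0,0,0],[0,0,0]],
  ],
)

```text
time_s: 10.45
position: [0.5931, 0.0267, 0.1327]
tcp_rot: [[0.878, 0.479, 0.0], [0.479, -0.878, -0.0], [0.0, 0.0, -1.0]]
force: [0.4, -2.5, 3.0]
opening: 0.156
grasp_force: 30.0
```

Call:
drive_tool(
  motion=[
    [[0,0,0.5],[0,0,0]],
    [[0,0,0.5],[0,0,0]],
    [[0,0,0.4],[0,0,0]],
    [[0,0,0],[0,0,0]],
  ],
)

```text
time_s: 10.85
position: [0.5932, 0.0268, 0.1321]
tcp_rot: [[0.878, 0.479, 0.001], [0.479, -0.878, -0.0], [0.0, 0.001, -1.0]]
force: [-1.7, -3.3, 7.7]
opening: 0.16
grasp_force: 30.0
```

Call:
drive_tool(
  motion=[
    [[0,0,0.3],[0,0,0]],
    [[0,0,0.2],[0,0,0]],
    [[0,0,0],[0,0,0]],
  ],
)

```text
time_s: 11.15
position: [0.5932, 0.0267, 0.132]
tcp_rot: [[0.878, 0.479, 0.001], [0.479, -0.878, -0.001], [0.001, 0.001, -1.0]]
force: [-1.8, -2.9, 11.6]
opening: 0.152
grasp_force: 30.0
```

Run:
```python
from h import *
s=capture("scene");t=capture("top");f=read_state();print(f["force"],f["moment"],f["position"])
b=s[205:305,245:345][:,:,::-1];a=t[180:280,262:362][:,:,::-1]
cv2.imwrite("pics/c3.png",np.hstack([cv2.resize(x,(400,400),interpolation=2) for x in(a,b)]))
```

```text
[-2.45306005 -3.5666189  10.81456812] [-0.56696183  0.42901387  0.06250189] [0.5932281  0.02676137 0.13206778]
```

View pics/c3.png

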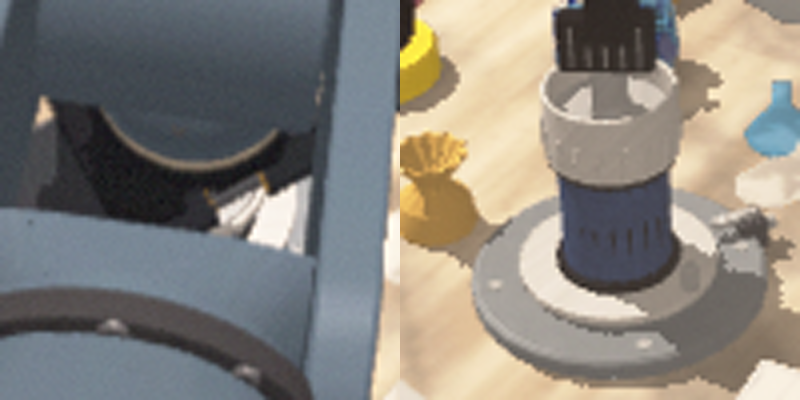

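The scene crop shows the disc deep in the cup, and the hard stop is confirmed: force rose with almost no motion. The lug is at crop (690,270) and the pointer at (745,225). I'll turn anticlockwise now, measure, then trim.

Call:
drive_tool(
  motion=[
    [[-0.3,0.4,-0.3],[0,0,-0.1]],
    [[-0.2,0.25,0],[0,0,-0.1]],
    [[0,0.25,0],[0,0,-0.1]],
    [[0,0.25,0],[0,0,-0.1]],
    [[0,0,0],[0,0,0]],
  ],
)

```text
time_s: 11.75
position: [0.5941, 0.0256, 0.132]
tcp_rot: [[0.621, 0.784, 0.002], [0.784, -0.621, -0.0], [0.001, 0.002, -1.0]]
force: [-1.1, -3.4, 7.4]
opening: 0.156
grasp_force: 30.0
```

Call:
drive_tool(
  motion=[
    [[0,0.25,0],[0,0,-0.1]],
    [[0,0.25,0],[0,0,-0.1]],
    [[0,0.25,0],[0,0,-0.1]],
    [[0,0.25,0],[0,0,-0.1]],
    [[0,0,0],[0,0,0]],
  ],
)

```text
time_s: 12.25
position: [0.5953, 0.025, 0.132]
tcp_rot: [[0.267, 0.964, 0.003], [0.964, -0.267, -0.0], [0.0, 0.003, -1.0]]
force: [0.7, -3.3, 7.2]
opening: 0.155
grasp_force: 30.0
```

Run:
```python
from h import *
s=capture("scene");t=capture("top");f=read_state();print(f["force"],f["moment"],f["position"],f["joint_positions"])
b=s[215:295,275:355][:,:,::-1];a=t[200:280,282:362][:,:,::-1]
cv2.imwrite("pics/c4.png",np.hstack([cv2.resize(x,(400,400),interpolation=2) for x in(a,b)]))
```

```text
[-0.76460251 -3.05532026  8.30040637] [-0.61699994  0.02378081 -0.02398225] [0.59535613 0.02499535 0.1320845 ] [-8.33350825e+00  3.29162746e+01  9.03497373e+01  4.07083024e-03
  5.65589893e+01  7.23285587e+00]
```

View pics/c4.png

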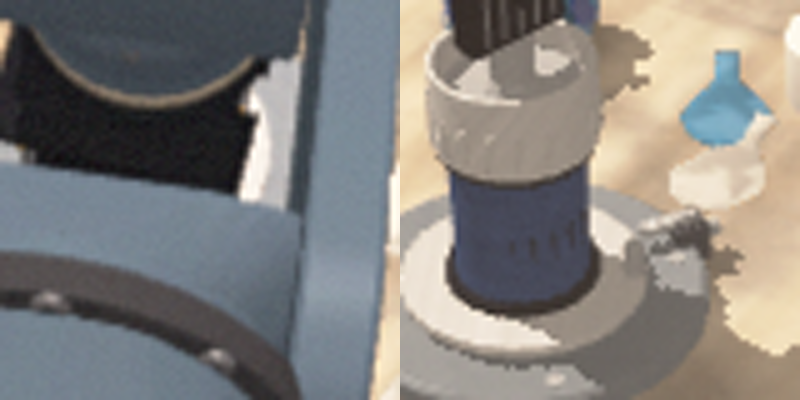

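The lug is now at scene crop (636,255), just short of the finger tip at about (648,240).

Run:
```python
from h import *
o=np.array([.5948,.0287])
P=lambda r,a,z:[*(o+r*np.array([np.cos(np.radians(a)),np.sin(np.radians(a))])),z]
cr=lambda p:np.round((np.array(p)-[275,215]+.5)*5-.5+[400,0],0).tolist()
for a in(175,215,220,225,230,235,238,240):print(a,"lugtop",cr(proj("scene",P(.045,a,.034))),"lugbot",cr(proj("scene",P(.045,a,.019))),"tip",cr(proj("scene",P(.052,a,.02))),"rim",cr(proj("scene",P(.075,a,.02))), "rimbase",cr(proj("scene",P(.075,a,.012))))
# top view pointer checks vs. original crop (x4)
ct=lambda p:np.round((np.array(p)-[262,180]+.5)*4-.5,0).tolist()
for a in(232,235,238,241):print(a,"top tip",ct(proj("top",P(.052,a,.02))),"out",ct(proj("top",P(.075,a,.02))))
for a in(173,175,177):print(a,"top lug",ct(proj("top",P(.045,a,.034))),ct(proj("top",P(.045,a,.02))))
a=cv2.imread("pics/top0.png")[232:262,322:352];
s=capture("scene")[:,:,::-1];b=s[240:280,310:350]
cv2.imwrite("pics/c5.png",np.hstack([cv2.resize(a,(400,400),interpolation=2),cv2.resize(b,(400,400),interpolation=2)]))
```

```text
175 lugtop [615.0, 279.0] lugbot [617.0, 309.0] tip [631.0, 314.0] rim [678.0, 335.0] rimbase [678.0, 351.0]
215 lugtop [639.0, 233.0] lugbot [639.0, 263.0] tip [657.0, 260.0] rim [714.0, 257.0] rimbase [714.0, 273.0]
220 lugtop [638.0, 227.0] lugbot [638.0, 257.0] tip [656.0, 253.0] rim [712.0, 247.0] rimbase [712.0, 263.0]
225 lugtop [636.0, 221.0] lugbot [637.0, 251.0] tip [653.0, 247.0] rim [708.0, 238.0] rimbase [709.0, 253.0]
230 lugtop [633.0, 216.0] lugbot [634.0, 246.0] tip [650.0, 240.0] rim [704.0, 229.0] rimbase [704.0, 244.0]
235 lugtop [630.0, 210.0] lugbot [631.0, 240.0] tip [646.0, 234.0] rim [698.0, 220.0] rimbase [698.0, 235.0]
238 lugtop [627.0, 207.0] lugbot [628.0, 237.0] tip [644.0, 230.0] rim [694.0, 215.0] rimbase [694.0, 230.0]
240 lugtop [626.0, 205.0] lugbot [627.0, 235.0] tip [642.0, 228.0] rim [691.0, 211.0] rimbase [691.0, 227.0]
232 top tip [281.0, 261.0] out [316.0, 288.0]
235 top tip [284.0, 257.0] out [320.0, 282.0]
238 top tip [287.0, 252.0] out [324.0, 275.0]
241 top tip [289.0, 248.0] out [328.0, 269.0]
173 top lug [191.0, 283.0] [191.0, 286.0]
175 top lug [194.0, 283.0] [194.0, 286.0]
177 top lug [197.0, 283.0] [197.0, 286.0]
```

View pics/c5.png

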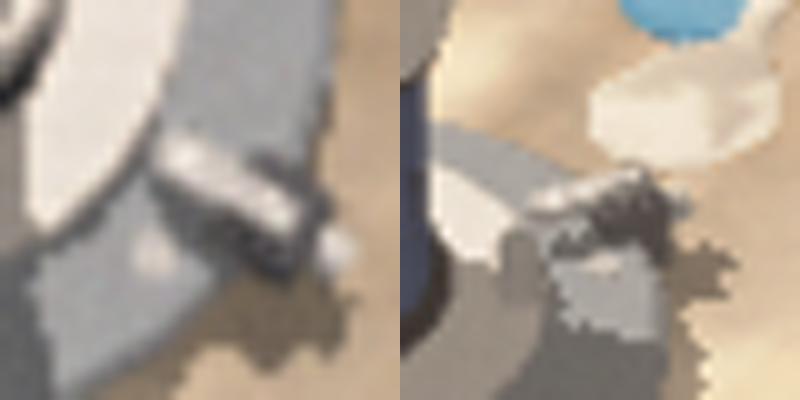

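The pointer sits at about 240°, which both views agree on (finger ridge from scene c5 (535,200) to (640,170)). The lug, at c5 (522,265), is at about 209°. So it has roughly 31° left to go.

```bash
python3 -c "
from h import *
cv2.imwrite('pics/sA.png',capture('scene')[:,:,::-1])"
```

Call:
drive_tool(
  motion=[
    [[0,0.25,0],[0,0,-0.1]],
    [[0,0.25,0],[0,0,-0.1]],
    [[0,0.25,0],[0,0,-0.1]],
    [[0,0.25,0],[0,0,-0.1]],
    [[0,0,0],[0,0,0]],
  ],
)

```text
time_s: 12.95
position: [0.5967, 0.0249, 0.1321]
tcp_rot: [[-0.129, 0.992, 0.004], [0.992, 0.129, -0.0], [-0.001, 0.004, -1.0]]
force: [0.9, -3.1, 7.3]
opening: 0.156
grasp_force: 30.0
```

Run:
```python
from h import *
s=capture('scene')[:,:,::-1].copy();cv2.imwrite('pics/sB.png',s)
f=read_state();print(f["force"],f["position"],f["tcp_rot"][:2,0])
z=[cv2.imread('pics/%s.png'%n) for n in('scene0','sA','sB')]
cv2.imwrite('pics/c6.png',np.hstack([cv2.resize(x[240:285,305:335],(266,400),interpolation=2) for x in z]))
```

```text
[ 0.61917199 -2.73760158  6.00420375] [0.59672966 0.02486084 0.13207874] [-0.12802997  0.99176995]
```

View pics/c6.png

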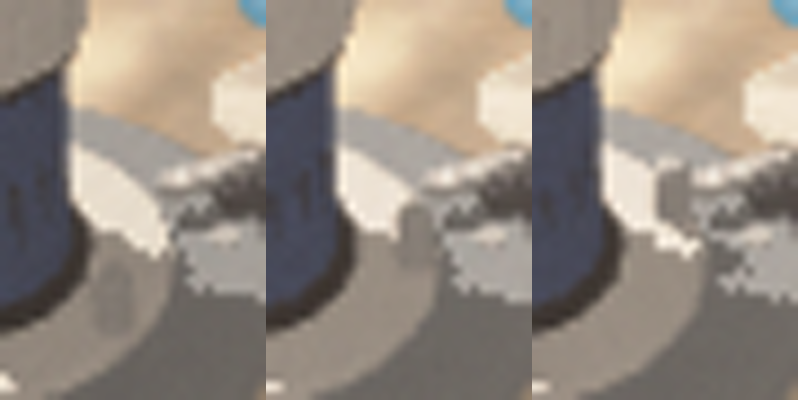

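Three panels: the lug moves from (113,296) to (152,236) to (141,196), and in the last one it nearly touches the finger tip. I'll convert these to angles.

Run:
```python
from h import *
o=np.array([.5948,.0287]);k=400/45
f=lambda u,v:((u+.5)/k-.5+305,(v+.5)/k-.5+240)
for p in[(113,296),(152,236),(140.5,196)]:
  d=onz("scene",f(*p),.0265)[:2]-o;print("lug",d.round(4),np.hypot(*d),np.degrees(np.arctan2(*d[::-1]))%360)
for p in[(150,188),(162,183),(240,150)]:
  d=onz("scene",f(*p),.0215)[:2]-o;print("ptr",d.round(4),np.hypot(*d),np.degrees(np.arctan2(*d[::-1]))%360)
for a in(224,228,232,236,238,240,242):
  P=[*(o+.045*np.array([np.cos(np.radians(a)),np.sin(np.radians(a))])),.0265]
  print(a,((proj("scene",P)-[305,240]+.5)*k-.5).round(0))
```

```text
lug [-0.043  0.003] 0.043109241939263486 176.01884933340838
lug [-0.0389 -0.0197] 0.04365252670497134 206.8736907782486
lug [-0.0288 -0.0311] 0.04234285555796908 227.18284011425214
ptr [-0.0254 -0.0403] 0.047646240326457666 237.78812235718934
ptr [-0.0268 -0.0433] 0.05092705665740551 238.28946007879713
ptr [-0.0357 -0.0633] 0.07264919749472583 240.5888438563183
224 [154. 200.]
228 [151. 192.]
232 [147. 185.]
236 [142. 177.]
238 [139. 173.]
240 [136. 170.]
242 [132. 166.]
```

Call:
drive_tool(
  motion=[
    [[0,0.25,0],[0,0,-0.1]],
    [[0,0.2,0],[0,0,-0.09]],
    [[0,0,0],[0,0,0]],
    [[0,0,0],[0,0,0]],
  ],
)

```text
time_s: 13.4
position: [0.5974, 0.025, 0.1321]
tcp_rot: [[-0.313, 0.95, 0.004], [0.95, 0.313, -0.0], [-0.002, 0.004, -1.0]]
force: [0.5, -3.6, 6.2]
opening: 0.155
grasp_force: 30.0
```

Run:
```python
from h import *
s=capture('scene')[:,:,::-1].copy();cv2.imwrite('pics/sC.png',s)
f=read_state();print(f["force"],f["position"],np.degrees(np.arctan2(*f["tcp_rot"][[1,0],0])))
z=[cv2.imread('pics/%s.png'%n) for n in('sB','sC')]
cv2.imwrite('pics/c7.png',np.hstack([cv2.resize(x[245:275,310:340],(400,400),interpolation=2) for x in z]))
```

```text
[ 1.59634584 -3.49420898  6.10116385] [0.59732569 0.02502996 0.13206384] 108.22656871113465
```

View pics/c7.png

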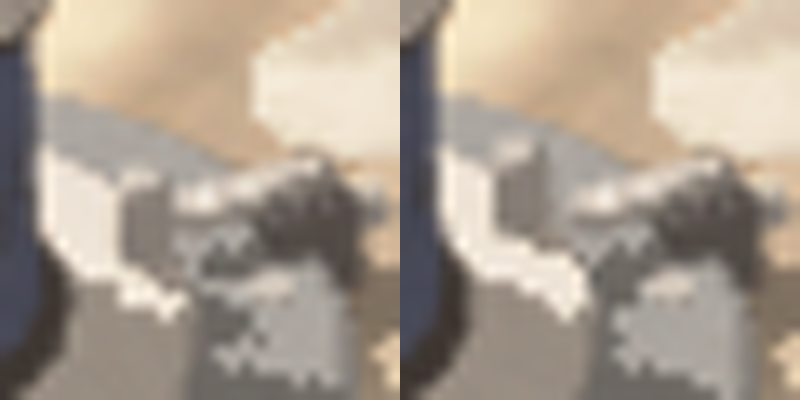

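In the right panel the lug is centred at (522,187) and sits nearly along the finger's line, from (580,200) to (715,158). I'll convert that numerically.

Run:
```python
from h import *
k=400/30;f=lambda u,v:((u+.5)/k-.5+310,(v+.5)/k-.5+245)
for o in([.5948,.0287],[.5961,.0302],[.5955,.0295]):
  o=np.array(o)
  for n,p,z in[("lugB",(145,215),.0265),("lugC",(122,188),.0265),("tip",(176,201),.0215),("mid",(240,181),.0215),("end",(312,160),.0215)]:
    d=onz("scene",f(*p),z)[:2]-o;print(n,round(np.hypot(*d),4),round(np.degrees(np.arctan2(*d[::-1]))%360,1),end=' | ')
  print()
```

```text
lugB 0.0434 231.2 | lugC 0.043 241.6 | tip 0.0517 240.1 | mid 0.0627 239.8 | end 0.0749 239.2 | 
lugB 0.0454 231.1 | lugC 0.045 241.0 | tip 0.0536 239.7 | mid 0.0646 239.5 | end 0.0769 239.0 | 
lugB 0.0444 231.1 | lugC 0.0441 241.3 | tip 0.0527 239.9 | mid 0.0637 239.6 | end 0.076 239.1 |
```

Lug at about 241°, pointer at about 239.5°. I'll release and check with a clear view.

Call:
drive_tool(
  motion=[
    [[0,0,-0.3],[0,0,0]],
    [[0,0,0],[0,0,0]],
  ],
)

```text
time_s: 13.65
position: [0.5973, 0.025, 0.1321]
tcp_rot: [[-0.313, 0.95, 0.004], [0.95, 0.313, -0.0], [-0.001, 0.004, -1.0]]
force: [1.9, -3.3, 5.3]
opening: 0.155
grasp_force: 30.0
```

Call:
drive_tool(
  motion=[
    [[0,0,0],[0,0,0]],
    [[0,0,0],[0,0,0]],
    [[0,0,0],[0,0,0]],
    [[0,0,0],[0,0,0]],
    [[0,0,0],[0,0,0]],
  ],
  gripper=0.8,
)

```text
time_s: 14.15
position: [0.595, 0.0256, 0.131]
tcp_rot: [[-0.314, 0.95, -0.001], [0.95, 0.314, 0.001], [0.001, -0.001, -1.0]]
force: [-0.3, -0.3, -0.3]
opening: 0.522
grasp_force: 0.0
```

Call:
drive_tool(
  motion=[
    [[0,0,0],[0,0,0]],
    [[0,0,0],[0,0,0]],
    [[0,0,0],[0,0,0]],
    [[0,0,0],[0,0,0]],
    [[0,0,0],[0,0,0]],
  ],
)

```text
time_s: 14.65
position: [0.5955, 0.0252, 0.1315]
tcp_rot: [[-0.314, 0.95, 0.0], [0.95, 0.314, 0.0], [-0.0, 0.0, -1.0]]
force: [-1.2, -0.5, -0.2]
opening: 0.796
grasp_force: 0.0
```

Call:
drive_tool(
  motion=[
    [[0,0,-15],[0,0,0]],
    [[0,0,-25],[0,0,0]],
    [[0,0,-25],[0,0,0]],
    [[0,0,-20],[0,0,0]],
    [[0,0,0],[0,0,0]],
  ],
)

```text
time_s: 15.15
position: [0.5977, 0.025, 0.2196]
tcp_rot: [[-0.314, 0.95, 0.007], [0.95, 0.314, -0.001], [-0.003, 0.006, -1.0]]
force: [0.9, 0.6, -0.2]
opening: 0.8
grasp_force: 0.0
```

Call:
drive_tool(
  motion=[
    [[12,-38,0],[0,0,0]],
    [[12,-38,0],[0,0,0]],
    [[12,-38,0],[0,0,0]],
    [[12,-38,0],[0,0,0]],
    [[0,-30,0],[0,0,0]],
  ],
)

```text
time_s: 15.65
position: [0.4034, 0.0149, 0.2151]
tcp_rot: [[-0.315, 0.949, -0.004], [0.949, 0.315, 0.001], [0.003, -0.004, -1.0]]
force: [0.4, -0.2, -0.4]
opening: 0.798
grasp_force: 0.0
```

Run:
```python
from h import *
print(read_state()["position"])
for n in("scene","top"):cv2.imwrite(f"pics/f_{n}.png",np.mean([capture(n) for _ in range(3)],0).astype(np.uint8)[:,:,::-1])
t=cv2.imread("pics/f_top.png");o=cv2.imread("pics/top0.png")
d=np.abs(t[:,:].astype(int)-o).max(2)
print("diff occl",(d[180:280,262:362]>40).sum(), t[245:258:2,300:322:3].max(2).tolist())
g=cv2.cvtColor(t,6)
print("lug/pointer area rows 232-254, cols 318-350");
for r in range(232,255):print(r,' '.join('%3d'%v for v in g[r,318:350]))
```

```text
[0.40340051 0.01488553 0.2151141 ]
diff occl 1160 [[157, 151, 157, 149, 150, 157, 158, 155], [153, 154, 157, 155, 155, 157, 155, 156], [147, 157, 156, 156, 156, 156, 157, 158], [103, 142, 159, 157, 161, 157, 157, 134], [101, 101, 111, 121, 128, 122, 107, 103], [101, 101, 100, 100, 102, 104, 101, 102], [100, 101, 101, 101, 104, 103, 103, 103]]
lug/pointer area rows 232-254, cols 318-350
232 126 125 125 125 135 206 223 179 125 197 231 234 235 234 233 233 236 226 180 172 172 170 169 170 170 171 171 171 154 143 173 173
233 126 126 123 125 146 219 180 132 131 224 234 235 234 232 233 235 236 215 179 172 171 170 166 169 169 170 171 170 153 153 173 173
234 128 121 116 133 147 170 133 106 176 233 235 235 233 232 234 237 237 202 173 171 169 167 171 171 172 172 172 170 155 154 170 168
235 136 136 135 145 135 135  96 107 221 235 235 234 232 233 234 237 238 197 173 170 168 169 171 172 172 173 173 166 155 149 165 166
236 141 146 137 135 125 121  80 172 233 236 235 233 218 227 227 237 224 182 170 170 169 170 172 174 172 172 170 163 154 164 170 167
237 138 133 128 125  97  80  90 223 237 236 234 224
[... 1624 characters left out ...]
  71  96 135 149 104 100 195 201 184 182
250 148 148 150 148 143 127 113 110 112 150 157 169 157 160 205 213 200 141 113  96  87  76  70  84  77 100  93 112 210 221 204 184
251 149 148 143 129 114 107 109 152 157 169 171 171 168 171 208 213 212 178 157 115  96  89  71  69  78  94  85 118 182 206 197 181
252 127 120 112 108 103 101 112 164 172 170 171 171 170 169 187 197 197 178 171 148 105  98  88  70  65  71  86 107 134 176 183 182
253 105 104 102 103 101 108 152 173 171 172 170 171 169 169 173 177 179 172 164 141 106 106 105  98  87  79 101 107 106 169 179 182
254 102 102  99 102 102 104 126 165 171 170 174 171 171 171 171 172 172 163 141 121 109 109 107 106 102 101 108 109 104 128 139 175
```

Run:
```python
from h import *
g=cv2.cvtColor(cv2.imread("pics/f_top.png"),6).astype(float)
def pts(r0,r1,c0,c1,th,hi=260):
    y,x=np.mgrid[r0:r1,c0:c1];w=g[r0:r1,c0:c1];m=(w>th)&(w<hi);return np.c_[x[m],y[m]],w[m]
p,w=pts(242,249,333,345,192)
c=p.mean(0);v=np.linalg.svd(p-c)[2][0];v*=np.sign(v[0]);print("finger c",c,"dir",v,len(p))
A=onz("top",c-5*v,.021)[:2];B=onz("top",c+5*v,.021)[:2]
print("finger dir angle",np.degrees(np.arctan2(*(B-A)[::-1]))%360)
L=onz("top",(331.2,237.7),.034)[:2]
C=onz("top",c,.021)[:2]
for o in([.5948,.0287],[.5955,.0290],[.594,.028]):
  a=[(np.hypot(*(q-o)).round(4),np.degrees(np.arctan2(*(q-o)[::-1]))%360) for q in map(np.array,(L,A,C,B))];print(a)
```

```text
finger c [338.16666667 244.8       ] dir [0.86012099 0.51009007] 30
finger dir angle 238.77616516015198
[(np.float64(0.0437), np.float64(244.35329852931886)), (np.float64(0.0527), np.float64(239.38760800484056)), (np.float64(0.063), np.float64(239.28697554279427)), (np.float64(0.0734), np.float64(239.21495649703405))]
[(np.float64(0.0443), np.float64(243.70521981129295)), (np.float64(0.0533), np.float64(238.90398069850005)), (np.float64(0.0636), np.float64(238.8830837365952)), (np.float64(0.074), np.float64(238.86819028506795))]
[(np.float64(0.0428), np.float64(244.9136961119117)), (np.float64(0.0516), np.float64(239.7559619456922)), (np.float64(0.062), np.float64(239.59213494116364)), (np.float64(0.0724), np.float64(239.47544533390197))]
```

Run:
```python
from h import *
for n in("sC","f_scene"):
  g=cv2.cvtColor(cv2.imread(f"pics/{n}.png"),6);print(n)
  for r in range(253,267):print(r,' '.join('%3d'%v for v in g[r,314:338]))
t=cv2.cvtColor(cv2.imread("pics/top0.png"),6)
for r in range(245,256):print(r,' '.join('%3d'%v for v in t[r,304:320]))
```

```text
sC
253 168 167 170 169 169 167 172 173 173 178 181 177 176 176 184 227 229 230 230 229 230 231 232 232
254 168 168 168 165 168 169 165 160 168 178 179 176 176 177 180 187 215 223 231 228 228 230 231 231
255 168 167 168 184 190 186 160 167 170 164 167 175 176 177 179 179 187 217 218 217 229 229 229 228
256 178 166 169 194 207 190 134 168 168 166 166 159 168 178 178 179 181 183 167 173 185 214 218 214
257 226 213 184 172 156 135 129 155 168 166 165 165 159 157 171 192 196 201 199 206 135 166 171 195
258 229 229 224 138 130 128 128 154 168 168 169 189 186 199 216 209 204 171 137 132 116 138 202 208
259 229 229 226 133 127 128 128 155 170 195 208 231 202 205 214 185 134 131 125 102  98  87 130 184
260 228 228 223 135 127 128 129 145 175 188 205 220 185 146 138 130  99  93 103  79  99  84  88 122
261 229 229 223 133 126 126 127 149 156 136 137 137 135 139 123  90 102  89  87  81  81  77  82 117
262 229 230 225 177 151 129 135 145 155 154 147 148 164 165 160  93  78  79  77  77  77  77  86 144
263 229 229 230 226 226 221 142 144 146 166 165 161 121 163 113 104  75  76  79  80  78  77  89 1
[... 1758 characters left out ...]
 141 140 139 138 139
246 144 143 142 142 145 145 142 142 142 139 141 140 141 140 142 141
247 141 141 142 141 141 140 140 140 141 141 142 142 140 141 142 141
248 140 139 139 141 139 132 124 122 128 140 138 141 137 137 139 141
249 141 141 143 139 138 118 117 113 114 139 141 139 138 141 139 138
250 141 141 142 144 134 112 117 122 110 135 144 140 141 140 139 145
251 141 144 142 145 137 112 114 111 110 142 142 144 146 142 142 141
252 112 123 130 138 144 122 107 106 119 146 145 143 141 131 121 114
253  96 101 101 108 113 107 107 110 109 117 117 115 111 104 103  96
254  95  96  94  96  93  96 103  98  98  97  99  99  95  95  97  97
255  97  92  93  94  96  95  98  96  94  99  96  98  99  98  96  95
```

The lug did not move on release. The top view puts it about 4° past the pointer and the scene view about 1.5°. I'll regrip and trim back about 3° clockwise, after taking up the 8° of play.

Call:
drive_tool(
  motion=[
    [[-11.7,46.7,0],[0,0,0]],
    [[-11.7,46.7,0],[0,0,0]],
    [[-11.7,46.7,0],[0,0,0]],
    [[-11.7,46.7,0],[0,0,0]],
    [[0,0,0],[0,0,0]],
  ],
  gripper=0.7,
)

```text
time_s: 16.45
position: [0.6078, 0.0278, 0.2154]
tcp_rot: [[-0.314, 0.949, 0.007], [0.949, 0.314, -0.001], [-0.003, 0.007, -1.0]]
force: [-0.0, -0.3, -0.5]
opening: 0.702
grasp_force: 0.0
```

Call:
drive_tool(
  motion=[
    [[0,0,0],[0,0,0]],
    [[0,0,0],[0,0,0]],
  ],
)

```text
time_s: 16.65
position: [0.5987, 0.0282, 0.2155]
tcp_rot: [[-0.314, 0.949, -0.002], [0.949, 0.314, 0.0], [0.001, -0.002, -1.0]]
force: [-1.5, -0.2, 0.1]
opening: 0.698
grasp_force: 0.0
```

Call:
drive_tool(
  motion=[
    [[1,-3.3,20],[0,0,0]],
    [[0,0,25],[0,0,0]],
    [[0,0,25],[0,0,0]],
    [[0,0,11],[0,0,0]],
    [[0,0,0],[0,0,0]],
  ],
)

```text
time_s: 17.15
position: [0.5942, 0.028, 0.1342]
tcp_rot: [[-0.313, 0.95, -0.004], [0.95, 0.313, 0.001], [0.002, -0.004, -1.0]]
force: [-0.1, -0.1, -0.9]
opening: 0.699
grasp_force: 0.0
```

Call:
drive_tool(
  motion=[
    [[0,0,0],[0,0,0]],
    [[0,0,0],[0,0,0]],
    [[0,0,0],[0,0,0]],
  ],
)

```text
time_s: 17.45
position: [0.5971, 0.0277, 0.1368]
tcp_rot: [[-0.314, 0.95, 0.003], [0.95, 0.314, -0.0], [-0.001, 0.002, -1.0]]
force: [0.6, 0.7, -0.4]
opening: 0.702
grasp_force: 0.0
```

Call:
drive_tool(
  motion=[
    [[1.5,-1,3],[0,0,0]],
    [[0,0,0],[0,0,0]],
    [[0,0,0],[0,0,0]],
    [[0,0,0],[0,0,0]],
    [[0,0,0],[0,0,0]],
  ],
  gripper=0,
)

```text
time_s: 17.95
position: [0.5949, 0.0289, 0.1324]
tcp_rot: [[-0.314, 0.95, 0.0], [0.95, 0.314, 0.0], [-0.0, 0.0, -1.0]]
force: [-0.7, -1.2, -0.0]
opening: 0.329
grasp_force: 0.0
```

Call:
drive_tool(
  motion=[
    [[0,0,0],[0,0,0]],
    [[0,0,0],[0,0,0]],
    [[0,0,0],[0,0,0]],
    [[0,0,0],[0,0,0]],
    [[0,0,0],[0,0,0]],
  ],
)

```text
time_s: 18.45
position: [0.5956, 0.0291, 0.1326]
tcp_rot: [[-0.313, 0.95, 0.002], [0.95, 0.313, 0.0], [-0.0, 0.002, -1.0]]
force: [3.1, 1.5, -1.3]
opening: 0.157
grasp_force: 30.0
```

Call:
drive_tool(
  motion=[
    [[0,0,0.3],[0,0,0]],
    [[0,0,0],[0,0,0]],
    [[0,0,0],[0,0,0]],
  ],
)

```text
time_s: 18.75
position: [0.5955, 0.029, 0.1325]
tcp_rot: [[-0.314, 0.95, 0.002], [0.95, 0.314, 0.0], [-0.0, 0.002, -1.0]]
force: [3.5, 3.0, 1.4]
opening: 0.158
grasp_force: 30.0
```

Call:
drive_tool(
  motion=[
    [[0,0,0.3],[0,0,0.06]],
    [[0,0,0],[0,0,0.06]],
    [[0,0,0],[0,0,0.06]],
    [[0,0,0],[0,0,0]],
    [[0,0,0],[0,0,0]],
  ],
)

```text
time_s: 19.25
position: [0.5957, 0.029, 0.1325]
tcp_rot: [[-0.14, 0.99, 0.002], [0.99, 0.14, 0.0], [-0.0, 0.002, -1.0]]
force: [3.3, 2.7, 3.9]
opening: 0.16
grasp_force: 30.0
```

```bash
cat > cmp.py <<'E'
from h import *
cv2.imwrite("pics/sD.png",np.mean([capture("scene") for _ in range(2)],0).astype(np.uint8)[:,:,::-1])
f=read_state();print(f["force"],f["position"],np.degrees(np.arctan2(f["tcp_rot"][1,0],f["tcp_rot"][0,0])))
g=cv2.cvtColor(cv2.imread("pics/sD.png"),6)
for r in range(253,266):print(r,' '.join('%3d'%v for v in g[r,314:328]))
E
python3 cmp.py
```

```text
[2.79856738 2.90401695 4.40099297] [0.59564378 0.02903421 0.1324785 ] 98.00922146845801
253 166 167 169 170 169 167 171 173 174 178 181 177 176 176
254 167 168 167 167 169 170 164 160 169 178 178 176 175 177
255 168 168 169 184 191 188 160 166 170 162 168 175 176 177
256 179 166 169 194 207 191 134 168 168 165 165 159 168 178
257 228 213 183 173 155 137 128 156 168 166 166 163 160 158
258 229 230 224 137 129 127 129 155 168 168 168 189 187 200
259 229 229 226 135 127 126 129 153 170 194 207 230 203 205
260 229 228 224 134 126 127 127 145 176 189 206 219 186 146
261 229 229 223 133 127 128 127 147 156 134 137 138 134 138
262 230 230 226 176 151 128 135 146 153 154 146 146 165 165
263 229 229 230 226 225 222 142 143 148 164 165 161 121 165
264 134 229 229 229 229 228 225 227 222 134 161 112 106 112
265  76 162 229 229 230 228 228 229 229 220 111 106 107 106
```

Call:
drive_tool(
  motion=[
    [[0,0,0],[0,0,0.025]],
    [[0,0,0],[0,0,0.025]],
    [[0,0,0],[0,0,0]],
  ],
)

```text
time_s: 19.65
position: [0.5957, 0.029, 0.1325]
tcp_rot: [[-0.088, 0.996, 0.002], [0.996, 0.088, -0.0], [-0.0, 0.002, -1.0]]
force: [3.5, 2.8, 5.1]
opening: 0.153
grasp_force: 30.0
```

```bash
python3 cmp.py
```

```text
[4.50671971 2.80055954 4.55644069] [0.59569256 0.02901156 0.13248474] 95.06635629584993
253 167 167 169 169 169 168 171 173 173 178 180 178 176 176
254 169 168 168 167 167 171 164 160 169 178 177 177 175 177
255 168 167 166 168 185 190 165 166 170 163 167 175 176 177
256 179 165 169 196 209 201 148 169 167 165 165 159 169 179
257 227 212 178 180 158 141 130 146 168 167 165 164 159 158
258 229 229 224 143 131 128 128 144 168 168 170 189 186 199
259 229 228 226 140 127 126 127 144 170 194 208 231 203 205
260 229 229 224 138 128 126 128 145 175 188 206 219 185 146
261 229 229 224 136 128 127 128 143 156 134 137 137 135 139
262 230 230 226 176 128 127 132 138 153 154 146 146 164 166
263 229 230 230 226 224 222 142 143 147 166 164 161 120 164
264 135 229 231 231 229 228 226 227 222 133 162 111 107 113
265  76 163 229 230 230 229 229 229 229 221 111 105 105 106
```

The lug is now following, about 1° so far. I'll trim about 2° more.

Call:
drive_tool(
  motion=[
    [[0,0,0],[0,0,0.035]],
    [[0,0,0],[0,0,0]],
    [[0,0,0],[0,0,0]],
  ],
)

```text
time_s: 20.05
position: [0.5957, 0.029, 0.1324]
tcp_rot: [[-0.053, 0.999, 0.002], [0.999, 0.053, -0.0], [-0.0, 0.002, -1.0]]
force: [4.3, 3.3, 5.3]
opening: 0.151
grasp_force: 30.0
```

```bash
python3 cmp.py
```

```text
[4.50095068 2.7938847  5.73045312] [0.59568056 0.02901244 0.13243068] 93.05982138350603
253 166 167 170 169 168 169 171 174 174 178 180 178 175 176
254 168 167 168 167 168 170 163 159 167 177 178 177 175 178
255 168 168 167 166 166 174 165 165 170 163 168 175 176 176
256 179 166 167 170 209 201 197 149 169 166 165 158 169 178
257 227 212 179 185 182 158 138 146 168 167 166 164 159 159
258 229 230 229 195 151 134 130 138 169 166 168 189 186 201
259 228 229 229 193 129 127 128 137 169 194 208 231 202 205
260 228 229 227 193 126 127 128 138 176 189 205 220 186 146
261 229 229 226 191 127 127 127 127 156 135 138 138 134 138
262 230 231 226 190 126 128 127 137 185 155 147 147 165 164
263 229 230 230 225 201 173 134 143 151 165 165 161 120 164
264 134 229 229 230 227 226 221 143 141 132 162 112 108 113
265  76 163 229 230 230 228 228 226 222 141 110 106 106 105
```

Call:
drive_tool(
  motion=[
    [[0,0,0],[0,0,0]],
    [[0,0,0],[0,0,0]],
    [[0,0,0],[0,0,0]],
    [[0,0,0],[0,0,0]],
    [[0,0,0],[0,0,0]],
  ],
  gripper=0.8,
)

```text
time_s: 20.65
position: [0.5937, 0.0288, 0.1312]
tcp_rot: [[-0.054, 0.999, -0.003], [0.999, 0.054, -0.0], [0.0, -0.003, -1.0]]
force: [0.4, 0.3, -0.1]
opening: 0.521
grasp_force: 0.0
```

Call:
drive_tool(
  motion=[
    [[0,0,0],[0,0,0]],
    [[0,0,0],[0,0,0]],
    [[0,0,0],[0,0,0]],
    [[0,0,0],[0,0,0]],
    [[0,0,0],[0,0,0]],
  ],
)

```text
time_s: 21.15
position: [0.5948, 0.0289, 0.1319]
tcp_rot: [[-0.054, 0.999, 0.0], [0.999, 0.054, -0.0], [-0.0, 0.0, -1.0]]
force: [0.2, 0.0, -0.5]
opening: 0.797
grasp_force: 0.0
```

Call:
drive_tool(
  motion=[
    [[0,0,-15],[0,0,0]],
    [[0,0,-25],[0,0,0]],
    [[0,0,-25],[0,0,0]],
    [[0,0,-20],[0,0,0]],
    [[0,0,0],[0,0,0]],
  ],
)

```text
time_s: 21.65
position: [0.597, 0.0287, 0.22]
tcp_rot: [[-0.054, 0.999, 0.007], [0.999, 0.054, -0.001], [-0.001, 0.007, -1.0]]
force: [0.5, -0.3, -0.6]
opening: 0.799
grasp_force: 0.0
```

Call:
drive_tool(
  motion=[
    [[0,-40,0],[0,0,0]],
    [[0,-40,0],[0,0,0]],
    [[0,-40,0],[0,0,0]],
    [[0,-40,0],[0,0,0]],
    [[0,-30,0],[0,0,0]],
  ],
)

```text
time_s: 22.15
position: [0.4013, 0.0192, 0.2156]
tcp_rot: [[-0.054, 0.999, -0.004], [0.999, 0.054, 0.001], [0.001, -0.004, -1.0]]
force: [-0.6, 0.6, -0.5]
opening: 0.797
grasp_force: 0.0
```

Run:
```python
from h import *
f=read_state();print(f["position"],f["time_s"])
cv2.imwrite("pics/g_top.png",np.mean([capture("top") for _ in range(3)],0).astype(np.uint8)[:,:,::-1])
s=capture("scene")[:,:,::-1];cv2.imwrite("pics/g_scene.png",s)
g=cv2.cvtColor(cv2.imread("pics/g_top.png"),6)
for r in range(232,246):print(r,' '.join('%3d'%v for v in g[r,324:340]))
# bystanders & knob: compare with start / previous release
o=cv2.imread("pics/top0.png");t=cv2.imread("pics/g_top.png")
for n,(x,y) in dict(weight=(309,177),roll=(411,252),reel=(230,307),stapler=(418,310)).items():
  print(n,np.abs(t[y-18:y+18,x-18:x+18].astype(int)-o[y-18:y+18,x-18:x+18]).mean())
# bar-top row extents in scene
for nm in("f_scene","g_scene"):
  q=cv2.imread(f"pics/{nm}.png");m=(q.max(2)<60);m[:195]=0;m[235:]=0;m[:,:280]=0;m[:,318:]=0
  y,x=np.where(m);print(nm,y.min(),y.max(),x.min(),x.max(),proj("scene",[.5955,.029,.161]),proj("scene",[.5955,.029,.131]))
```

```text
[0.40125935 0.0191736  0.21557041] 22.15
232 223 179 150 210 232 233 234 233 232 233 235 226 182 171 172 170
233 191 135 131 224 233 234 235 233 232 234 235 213 177 171 171 169
234 137  99 174 231 233 235 233 232 233 236 236 199 172 170 169 167
235  94 103 220 234 234 235 233 233 234 236 237 181 169 170 167 168
236  74 171 233 236 235 233 233 233 235 237 230 176 167 171 170 169
237  90 221 235 236 235 232 225 228 235 238 202 172 169 170 170 170
238 145 231 236 236 233 219 218 221 223 238 181 169 171 171 169 170
239 219 236 236 234 220 185 209 210 185 212 175 171 173 170 169 168
240 232 236 236 235 214 152 189 195 157 154 166 172 169 169 169 169
241 234 237 235 236 227 141 136 138 122 121 172 185 163 170 168 171
242 234 236 235 233 189 144 134 128 111 146 199 210 205 191 175 171
243 235 235 235 234 166 148 146 123 109 156 211 235 236 213 197 182
244 230 235 235 235 166 148 136 108 106 152 201 231 227 216 209 201
245 182 231 235 238 166 137 114 101  99 116 138 174 212 216 215 207
weight 6.941358024691358
roll 5.298868312757202
reel 5.9771090534979425
stapler 5.504372427983539
f_scene 204 226 290 301 [296.08693975 207.47291518] [296.91107854 221.16397899]
g_scene 205 226 288 303 [296.08693975 207.47291518] [296.91107854 221.16397899]
```

The final clear views put the lug within about 1° of the pointer line: the top view reads about +2° and the scene view about −1.5°. The knob is fully down, the bystanders haven't moved and the robot is clear.

```bash
python3 -c "
from rig import *
print(hand_in())"
```

```text
the job is handed in; nothing more can be done
None
```

The job is handed in: the winder is in gear with the knob pressed to a hard stop (I measured about 17.5 mm of the 18 mm travel), and the lug is in line with the pointer to within about 2° by both cameras. The knob is released, nothing else on the worktop was moved, and it took about 22 s of robot time.

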